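# Function check of a colony counter

### The job

Check the colony counter before the day's counting: switch it on by pressing down the raised far end of its rocker switch, then tap the petri dish on its platform so that the platform dips and a colony is counted, then clear that count with the wide reset key. Do it in that order with the fingertips, each touch as light as a finger's, let go each time and finish clear of the counter. Nothing is to be picked up: the dish stays on its platform, and the other keys, the knob and the things on the bench are left as they are.

Things in the scene. Friction and masses are not known exactly. Their poses are not given: they have to be found in the camera images.
- counter: the colony counter, fixed, 300 mm deep (x) by 340 wide (y). Origin under its centre, on the bench; x to its rear (away from the robot at yaw 0), y to its left. Right part (y -169 to +53 mm): level steel deck, 65 mm high. Left part: key panel, 68 mm high in front, rising 0.14 rad to the rear; on it, rear to front: display, reset key, two round keys, in front the rocker (left) and a knob (right).
- rocker_on (a point): top edge of the 'on' end of the rocker switch: the far end (towards the counter's rear), up when off. The paddle is black, 30 mm long (counter's x), 22 mm wide, with a white dash on its 'on' half, in a frame 2 mm high. This end stands 13 mm above the panel; press it straight down 5 mm and it stays. In the counter's frame, off: x -75, y +134, z 91.
- rocker (a joint): angle of the rocker in rad: 0 = off (far end up), 0.35 = fully on (far end down, near end up). Held by friction only, about 1.5 N at its end; it stays where it is left. At its stop the switch gives up to 4 mm on springy clips (6 N at 2 mm). Counts as on above 0.27. Keep every touch on the counter and the dish under 20 N.
- platform_seat (a point): centre of the upper face of the dish platform, on which the dish stands: a black round tray 104 mm across with a rim 5 mm high round the dish, level, at x -20, y -60 in the counter's frame, this face 79 mm above the bench.
- platform (a joint): how far the platform is pressed down in m: 0 = up, 0.009 = bottom stop. Spring loaded, it comes up by itself; with the dish on it sinks from about 0.7 N on, 2 mm at 3 N, 4 mm at 5.4 N, 9 mm at about 11 N. A tap counts from 0.002 on.
- dish: closed clear plastic petri dish standing loose on the platform, 91 mm across and 16 mm high, 40 to 75 g. Origin at the centre of its underside, z up. Its flat lid, 16 mm above the origin, is what is tapped; near the middle is best.
- reset_top (a point): centre of the top of the reset key: a white bar key 22 mm (counter's x) by 46 mm (y), the widest key of the panel, its top 13 mm above the panel and tilted with it. In the counter's frame: x +38, y +110, z 106. It is pressed straight down or square to the panel.
- reset_key (a joint): travel of the reset key in m: 0 = up, 0.008 = fully down at 9 N; a spring brings it back. It sinks from 1.5 N on, 2 mm at 3.4 N, 4 mm at 5.3 N; clears from 0.002 on.
- key_left (a joint): travel in m of the left small round key (18 mm across, top 9 mm above the panel, at x -22, y +136 in the counter's frame); not to be pressed.
- key_right (a joint): travel in m of the right small round key (the same, at x -22, y +84); not to be pressed.
- sens_knob (a joint): angle in rad of the sensitivity knob (24 mm across, 15 mm high, on the panel at x -87, y +80 in the counter's frame); starts at 0; not to be turned.
- pen: marker pen, 128 mm long and 11 mm thick, lying loose on the deck behind the platform; origin under its middle, x along it. Leave alone.
- spare_lower: lower of two spare petri dishes (as the dish) stacked on the bench just right of the counter; origin under its centre. Leave alone.
- spare_upper: the upper one of that stack. Leave alone.
- tally: round steel hand tally counter, 44 mm across and 20 mm high, on the bench just left of the counter; origin under its centre. Leave alone.
- bottle: amber reagent bottle, 66 mm across and 140 mm high, on the bench beside the counter; origin under its centre. Leave alone.
- beaker: glass beaker, 70 mm across and 90 mm high, on the bench; origin under its centre. Leave alone.
- rack: white rack of capped test tubes, 70 by 150 mm and 96 mm high, on the bench; origin under its centre. Leave alone.
- magnifier (a point): top of the thin post of a magnifier fixed at the counter's rear right corner, 160 mm above the bench; its lens (98 mm across, 172 mm above the bench) is swung away to the rear right, clear of the deck. Keep clear of it.
Not all that is in view belongs to the job. Leave any black look-alike of the dish alone.

How it is judged:
By the outcome, as a careful person would: the job done as asked, in the order asked, and still so for the second after the job is handed in, with the robot touching nothing.
It also fails if it takes over 40 s, if anything falls off the work surface, if the arm or the gripper's body presses on something with over 40 N, if the wrist force passes 120 N, or if a joint passes its speed limit or range.

### The arm

A 7-joint arm with a two-finger parallel gripper is mounted at the origin on the work surface. World frame = base frame: x ahead of the robot, y to its left, z up, the work surface at z = 0. Lengths are in m, angles in rad, forces in N, time in s.
With the tool pointing down it reaches from about 0.4 to 0.85 m from the base axis. Payload 10.4 kg.
Tool frame: the origin (TCP) lies between the finger pads; the fingertips stand ahead of it and the grasp point (between the pads) lies 5 mm behind it (manip.tip_extent is the z of the fingertips in the tool frame, in m); z points along the fingers, y is the line along which they close (so a half turn about z gives the same grasp; the last joint's range is limited). The gripper opens to 85 mm and grips with 20 to 120 N. Pads are 22 mm wide; open, the fingers measure 114 mm over their backs; the gripper's body (76 mm by 85 mm) begins 54 mm behind the grasp point. The pads swing forward as they close: fully open they stand 13 mm farther back than shut.
Start: joints at [1.081, 0.332, -0.065, 1.46, 0.022, 1.35, -0.088], TCP at [0.281, -0.558, 0.245] pointing down, gripper open.
Joint ranges: [-2.6, 2.6], [-0.5, 2.12], [-1.47, 1.34], [0.16, 2.42], [-1.27, 4.41], [0.06, 2.06], [-2.6, 2.6]. Speed limits (rad/s): [2.22, 2.22, 2.79, 2.79, 3.14, 3.14, 3.14].

### API

Orientations are given as a unit quaternion [x, y, z, w].
In Python, from workcell import status, viewer, manip gives the robot as it stands.
- The arm moves only by the tool play_rows, never from a script. Its argument "plan" is one flat list of numbers, 7 for each row, row after row: the turn, a rotation vector about the tool's x, y, z in degrees, then the shift along the tool's x, y, z in m, then the opening, from 0 (shut) to 1 (fully open). In form: [ax, ay, az, dx, dy, dz, grip, ax, ay, az, dx, dy, dz, grip, ...]. A call has 1 to 20 rows; each row is the pose to reach, as a shift and turn from the pose commanded when the call began, along the tool's axes at that moment; what a row does not reach only later rows make up. A row lasts 1/8 s, in which the tool goes at most 62.5 mm and 10.7 degrees, less where a joint would pass 70% of its speed; a pose out of reach is approached as far as the arm can. A call with a gripper value outside its range is refused whole. The fingers move at their own pace and stop on an object; "squeeze" is the grip in N (left out, the last holds). Time passes only in rows, so rows that repeat a pose let the fingers close. It gives the time, the measured TCP pose, the force, the opening and the grip force at its end, in the units of the state.
- status.get_obs(): the state, without advancing time (a new reading comes with each control period).
- viewer.camera(name): name is "side" or "top" or "wrist"; returns the picture (420x560x3 uint8, red, green, blue); there is no depth.
- viewer.camera_model(name): a dict with "fx", "fy", "cx", "cy" (pixels), "D" ([k1, k2, p1, p2, k3] as OpenCV has them; the pictures are not rectified), "R" (3x3) and "t" (3): a world point X has camera coordinates R X + t. Camera axes: x right, y down, z forward; pixel columns grow to the right and rows downward; lengths in m; the calibration is good to about 2 mm. A picture is of the moment at which its call begins: read the wrist's pose just before it. camera_model takes no time and is no camera call; for the wrist camera it gives the pose at the moment of the call.
- manip.hand_in(): hands the job in; it is judged then, once.
The state is a dict: "clock": time; "joint_pos": joint angles; "joint_velocities": joint speeds; "tau": joint torques, N m; "position": TCP position; "ee_rot": TCP orientation; "ft_force": force on the tool from outside, world axes, zero at the start; "torque": the same for the moment, N m; "grip_width": opening from 0.0 (shut) to 1.0 (fully open); "grasp_force": force on a finger pad.
Only numpy, scipy, OpenCV 4.12 (cv2) and the standard library are available. Lean on these libraries where they do the work, as an engineer would, in place of code of your own. Each camera call takes 0.05 s, during which the arm holds its last target. There are 200 camera calls.

## Working session

There is one attempt and no reset: what is moved stays moved. The work goes in short steps, Python scripts to look and compute and a tool call to move; the robot and the scene stay as the last step left them, time stands still between calls to the robot, and variables do not carry over. Pictures are saved under pics/ and viewed, at most 10 in all, crops included, and the job is handed in when it is done.

Besides the shell and the picture viewer there is one more tool, called in YAML: its name, and indented under it one key for each argument. play_rows: Moves the arm, as the interface text tells. Its arguments: {"type":"object","properties":{"plan":{"type":"array","items":{"type":"number"}},"squeeze":{"type":"number"}},"required":["plan"]}

```bash
mkdir -p pics; python3 - <<'E'
from workcell import status, viewer, manip
import cv2
for n in ("top","side"):
    cv2.imwrite(f"pics/{n}0.png",viewer.camera(n)[:,:,::-1])
print(status.get_obs(), manip.tip_extent)
for n in ("top","side"): print(viewer.camera_model(n))
E
```

```text
{'clock': 0.1, 'joint_pos': array([ 1.0813845 ,  0.33280997, -0.06471064,  1.46086026,  0.02157279,
        1.34991718, -0.08852695]), 'joint_velocities': array([ 1.11038116e-03,  2.38327615e-05, -6.07879979e-04, -1.39832396e-03,
       -1.29643332e-03,  1.05644366e-03, -1.01243076e-03]), 'tau': array([ 1.30223278e-03, -6.26749349e+01,  4.94164356e-02, -3.92428207e+01,
        1.64727552e-02,  6.94282426e-03, -1.38901319e-05]), 'position': array([ 0.28113985, -0.55783277,  0.2445933 ]), 'ee_rot': array([ 9.72884488e-01,  2.31290620e-01, -1.64853217e-04, -6.29121842e-04]), 'ft_force': array([-0.62646606, -1.21404682,  0.53554135]), 'torque': array([ 0.0243602 , -0.04310016, -0.02646099]), 'grasp_force': 0.0, 'grip_width': 0.9972131151273073} 0.014
{'fx': 534.3218291202892, 'fy': 534.3218291202892, 'cx': 275.2837049273735, 'cy': 208.06117088138424, 'D': array([-0.19859665,  0.        ,  0.        ,  0.        ,  0.        ]), 'R': array([[-0.0268083 , -0.99962492, -0.00559743],
       [-0.98928889,  0.02733402, -0.14338877],
       [ 0.14348798,  0.00169347, -0.98965061]]), 't': array([-0.01463907,  0.55881108,  1.47562801])}
{'fx': 451.5531466980377, 'fy': 451.5531466980377, 'cx': 280.6263457563011, 'cy': 209.50134792100332, 'D': array([-0.02796477,  0.        ,  0.        ,  0.        ,  0.        ]), 'R': array([[-0.71085701, -0.70318296,  0.01469849],
       [-0.43325897,  0.42133356, -0.79672121],
       [ 0.55404781, -0.57272311, -0.60416824]]), 't': array([0.38227407, 0.34115645, 0.87210218])}
```

View pics/top0.png

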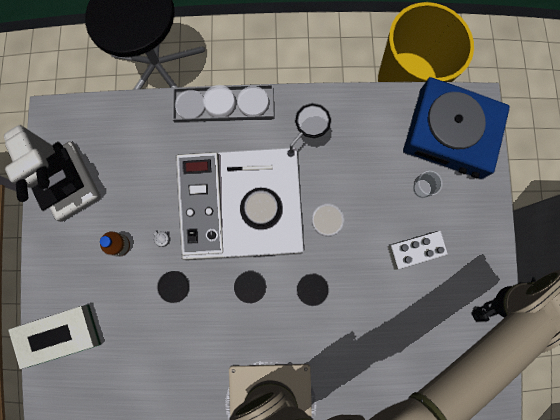

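View pics/side0.png

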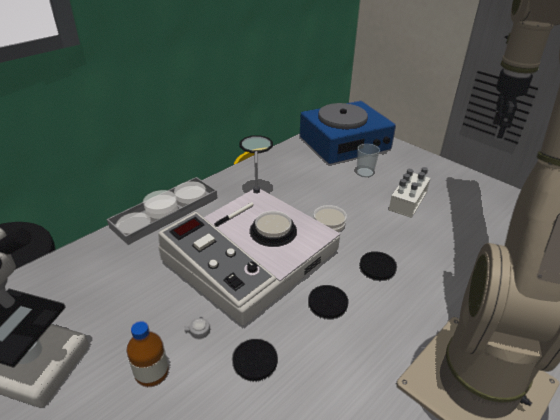

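The top view shows the counter at (177–303, 150–258), with its display at the rear (197,167). The reset key is at (198,189), the round keys at (190,212) and (208,212), the rocker at (193,236) and the knob at (212,235). The dish is on its platform at (261,207). The black discs at (173,287), (250,287) and (312,290) are look-alikes on the bench. I'll enlarge the counter.

```bash
python3 - <<'E'
import cv2
a=cv2.imread("pics/top0.png")[140:270,165:315]
cv2.imwrite("pics/topc.png",cv2.resize(a,None,fx=5,fy=4.6,interpolation=cv2.INTER_CUBIC) if 0 else cv2.resize(a,None,fx=4.5,fy=4.5,interpolation=cv2.INTER_CUBIC))
E
```

```text
(no output)
```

View pics/topc.png

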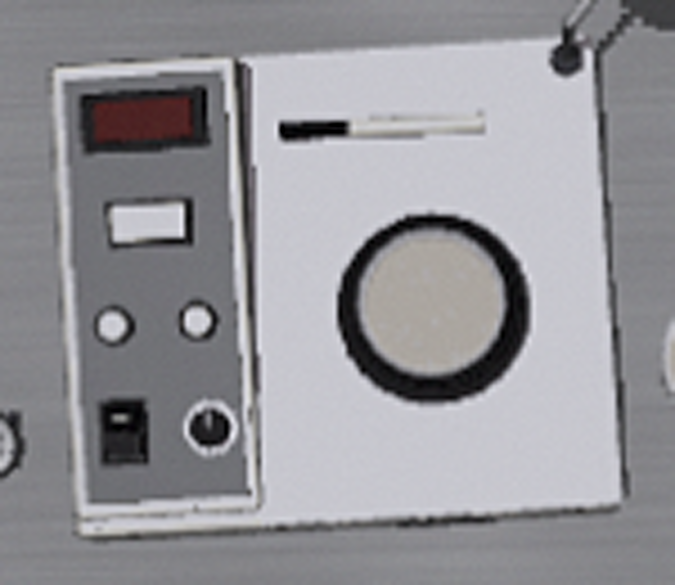

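```bash
cat > h.py <<'E'
import numpy as np, cv2
from scipy.optimize import least_squares
from scipy.spatial.transform import Rotation as Ro
def proj(m,X):
    K=np.array([[m["fx"],0,m["cx"]],[0,m["fy"],m["cy"]],[0,0,1]])
    return cv2.projectPoints(np.float64(X).reshape(-1,1,3),cv2.Rodrigues(m["R"])[0],m["t"],K,m["D"])[0][:,0]
def W(p,P):
    P=np.atleast_2d(np.float64(P)); R=Ro.from_euler('z',p[2]).as_matrix()
    return P@R.T+[p[0],p[1],0]
def fit(m,P,px,p0=(.6,0,0)):
    r=least_squares(lambda p:(proj(m,W(p,P))-px).ravel(),p0,loss='soft_l1')
    return r.x,(proj(m,W(r.x,P))-px)
def ray(m,px,z):
    K=np.array([[m["fx"],0,m["cx"]],[0,m["fy"],m["cy"]],[0,0,1]])
    u=cv2.undistortPoints(np.float64(px).reshape(-1,1,2),K,m["D"])[0,0]
    d=m["R"].T@[u[0],u[1],1]; c=-m["R"].T@m["t"]
    return c+d*(z-c[2])/d[2]
def rel(o,X,yaw_tool=None):
    R=Ro.from_quat(o["ee_rot"]).as_matrix(); return R.T@(np.array(X)-o["position"])
E
python3 - <<'E'
from h import *
from workcell import status, viewer
m=viewer.camera_model("top")
c=np.array([[148,222],[433,308],[113,325],[198,321],[210,427],[622,505],[124,409]])
px=(c+.5)/4.5-.5+[165,140]
P=np.array([[38,110,106],[-20,-60,84],[-22,136,93.5],[-22,84,93.5],[-87,80,90],[-150,-169,65],[-76,134,91]])/1e3
p,r=fit(m,P,px); print(p,np.degrees(p[2]));print(r.round(1))
lid=ray(m,(np.array([431,302])+.5)/4.5-.5+[165,140],.095)
print("lid",lid)
for n,q in dict(rock=[-.075,.134,.091],plat=[-.02,-.06,.079],reset=[.038,.11,.106]).items(): print(n,W(p,q))
o=status.get_obs();R=Ro.from_quat(o["ee_rot"]);print(R.as_matrix().round(3))
print("yaw",np.degrees(np.arctan2(R.as_matrix()[1,0],R.as_matrix()[0,0])))
E
```

```text
[0.57315234 0.07016912 0.03387401] 1.9408379962201214
[[ 0.1  0. ]
 [ 0.1 -0.8]
 [ 0.1 -0. ]
 [-0.1 -0.3]
 [-0.1 -0.2]
 [ 0.4  0.5]
 [-0.7  0.9]]
lid [0.55508943 0.01069327 0.095     ]
rock [[0.49365711 0.20155218 0.091     ]]
plat [[0.55519586 0.00952619 0.079     ]]
reset [[0.60740511 0.18139298 0.106     ]]
[[ 0.893  0.45  -0.001]
 [ 0.45  -0.893  0.001]
 [-0.    -0.001 -1.   ]]
yaw 26.746142525666333
```

```bash
python3 - <<'E'
from h import *
from workcell import status
o=status.get_obs()
p=[0.57315,0.07017,0.03387]
t=W(p,[-.072,.134,.17])[0]; print(t,rel(o,t))
Rt=Ro.from_euler('xz',[np.pi,p[2]]) # x flip then yaw
print((Ro.from_quat(o["ee_rot"]).inv()*Rt).as_rotvec(degrees=True))
E
```

```text
[0.49665358 0.20165497 0.17      ] [ 0.53425656 -0.58114267  0.07533318]
[-7.29701700e-02  1.78059950e-02  2.48055298e+01]
```

play_rows:
  plan: [0, 0, 8, 0.178, -0.194, 0.0, 0, -0.07, 0.02, 16, 0.356, -0.387, 0.0, 0, -0.07, 0.02, 24.8, 0.534, -0.581, 0.0, 0, -0.07, 0.02, 24.8, 0.534, -0.581, 0.0, 0, -0.07, 0.02, 24.8, 0.534, -0.581, 0.0, 0, -0.07, 0.02, 24.8, 0.534, -0.581, 0.0, 0, -0.07, 0.02, 24.8, 0.534, -0.581, 0.0, 0, -0.07, 0.02, 24.8, 0.534, -0.581, 0.0, 0, -0.07, 0.02, 24.8, 0.534, -0.581, 0.0, 0, -0.07, 0.02, 24.8, 0.534, -0.581, 0.0, 0, -0.07, 0.02, 24.8, 0.534, -0.581, 0.0, 0, -0.07, 0.02, 24.8, 0.534, -0.581, 0.0, 0, -0.07, 0.02, 24.8, 0.534, -0.581, 0.0, 0, -0.07, 0.02, 24.8, 0.534, -0.581, 0.0, 0, -0.07, 0.02, 24.8, 0.534, -0.581, 0.035, 0, -0.07, 0.02, 24.8, 0.534, -0.581, 0.055, 0, -0.07, 0.02, 24.8, 0.534, -0.581, 0.0753, 0, -0.07, 0.02, 24.8, 0.534, -0.581, 0.0753, 0, -0.07, 0.02, 24.8, 0.534, -0.581, 0.0753, 0]

```text
clock: 2.48
position: [0.497, 0.2007, 0.1708]
ee_rot: [1.0, 0.017, 0.001, 0.001]
ft_force: [-0.9, -0.3, 0.7]
grip_width: 0.003
grasp_force: 0.0
```

```bash
python3 - <<'E'
from h import *
from workcell import status,viewer,manip
p=[0.57315,0.07017,0.03387]
o=status.get_obs(); m=viewer.camera_model("wrist")
im=viewer.camera("wrist")[:,:,::-1].copy()
for q in ([-.075,.134,.091],[.038,.11,.106],[-.022,.136,.0935],[-.022,.084,.0935],[-.087,.08,.090]):
    u=proj(m,W(p,q))[0]; print(q,u)
cv2.imwrite("pics/w1.png",cv2.resize(im,(800,600)))
print(o["clock"],o["position"],o["ee_rot"],o["ft_force"],o["grip_width"],manip.tip_extent)
print("tip px",proj(m,(o["position"]-[0,0,.014])))
E
```

```text
[-0.075, 0.134, 0.091] [269.6939579  224.89366419]
[0.038, 0.11, 0.106] [318.61962852  13.68013089]
[-0.022, 0.136, 0.0935] [265.96254595 135.40908197]
[-0.022, 0.084, 0.0935] [359.33990762 135.63612988]
[-0.087, 0.08, 0.09] [357.95666999 242.86479533]
2.475 [0.49699663 0.20068236 0.17076452] [9.99859993e-01 1.67096513e-02 6.60734734e-04 5.87479867e-04] [-0.89298833 -0.28953441  0.68320134] 0.002528862397345637 0.014
tip px [[271.755473   266.17159119]]
```

View pics/w1.png

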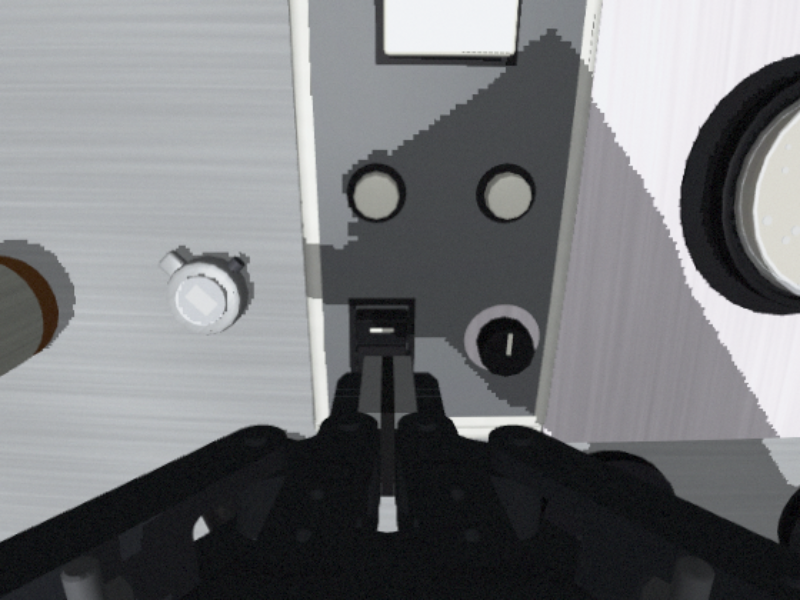

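The wrist view confirms the fit to about 2 mm. The rocker with its white dash is at (382,328), the round keys at (376,194) and (508,195), and the knob at (505,345). The shut fingertips end at (388,357). I'll descend now, shifted 2 mm to the left.

play_rows:
  plan: [0, 0, 0, 0, -0.002, 0.03, 0, 0, 0, 0, 0, -0.002, 0.05, 0, 0, 0, 0, 0, -0.002, 0.06, 0, 0, 0, 0, 0, -0.002, 0.064, 0, 0, 0, 0, 0, -0.002, 0.066, 0, 0, 0, 0, 0, -0.002, 0.067, 0, 0, 0, 0, 0, -0.002, 0.067, 0]

```text
clock: 3.4
position: [0.4971, 0.203, 0.1035]
ee_rot: [1.0, 0.017, 0.001, 0.0]
ft_force: [0.6, 0.1, 0.2]
grip_width: -0.001
grasp_force: 0.6
```

play_rows:
  plan: [0, 0, 0, 0, 0, 0.001, 0, 0, 0, 0, 0, 0, 0.002, 0, 0, 0, 0, 0, 0, 0.003, 0, 0, 0, 0, 0, 0, 0.003, 0]

```text
clock: 3.9
position: [0.4966, 0.2029, 0.0999]
ee_rot: [1.0, 0.017, 0.0, 0.001]
ft_force: [1.0, 0.4, 0.7]
grip_width: -0.005
grasp_force: 0.4
```

play_rows:
  plan: [0, 0, 0, 0, 0, 0.001, 0, 0, 0, 0, 0, 0, 0.0015, 0, 0, 0, 0, 0, 0, 0.0015, 0]

```text
clock: 4.28
position: [0.4968, 0.203, 0.0986]
ee_rot: [1.0, 0.017, 0.0, 0.001]
ft_force: [0.7, -0.9, 4.2]
grip_width: 0.001
grasp_force: 2.0
```

```bash
python3 - <<'E'
from h import *
from workcell import status,viewer,manip
im=viewer.camera("wrist")[:,:,::-1]; s=viewer.camera("side")[:,:,::-1]
a=cv2.resize(im[180:320,190:350],None,fx=2.5,fy=2.5,interpolation=2);b=cv2.resize(s[215:355,150:310],None,fx=2.5,fy=2.5,interpolation=2)
cv2.imwrite("pics/w2.png",np.hstack([a,b]))
E
```

```text
(no output)
```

View pics/w2.png

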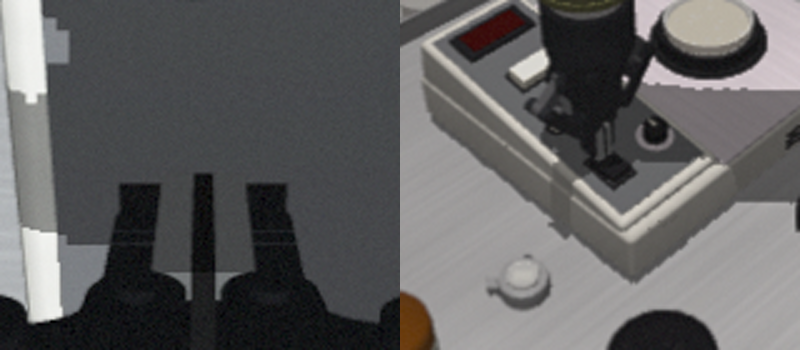

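The fingers are on the rocker's far end, and the force has just risen to 4 N, about 6 mm down, which looks like the stop. I'll press 1.5 mm more to be sure, then lift.

play_rows:
  plan: [0, 0, 0, 0, 0, 0.001, 0, 0, 0, 0, 0, 0, 0.0015, 0, 0, 0, 0, 0, 0, 0.0015, 0]

```text
clock: 4.75
position: [0.4969, 0.203, 0.0972]
ee_rot: [1.0, 0.017, 0.001, 0.001]
ft_force: [1.4, -0.7, 6.6]
grip_width: 0.0
grasp_force: 3.2
```

play_rows:
  plan: [0, 0, 0, 0, 0, -0.01, 0, 0, 0, 0, 0, 0, -0.04, 0, 0, 0, 0, 0, 0, -0.073, 0, 0, 0, 0, -0.01, 0, -0.083, 0, 0, 0, 0, -0.01, 0, -0.083, 0]

```text
clock: 5.38
position: [0.4859, 0.2027, 0.1801]
ee_rot: [1.0, 0.017, 0.0, 0.001]
ft_force: [-1.5, 0.7, -0.0]
grip_width: -0.002
grasp_force: 0.0
```

```bash
python3 - <<'E'
from h import *
from workcell import status,viewer,manip
im=viewer.camera("wrist")[:,:,::-1]; s=viewer.camera("side")[:,:,::-1]
a=cv2.resize(im[160:300,200:360],None,fx=2.5,fy=2.5,interpolation=2);b=cv2.resize(s[195:335,150:310],None,fx=2.5,fy=2.5,interpolation=2)
cv2.imwrite("pics/w3.png",np.hstack([a,b]))
p=[0.57315,0.07017,0.03387];o=status.get_obs()
print(o["position"],o["ft_force"])
lid=np.array([.5552,.0107]) 
print(rel(o,[.5552,.0105+.001,.125]), rel(o,W(p,[.038,.111,.15])[0]))
E
```

```text
[0.48607082 0.20220663 0.17902281] [ 1.00320991  1.03351017 -0.23537806]
[0.06265603 0.19283225 0.05437162] [0.12057403 0.02385617 0.02900032]
```

View pics/w3.png

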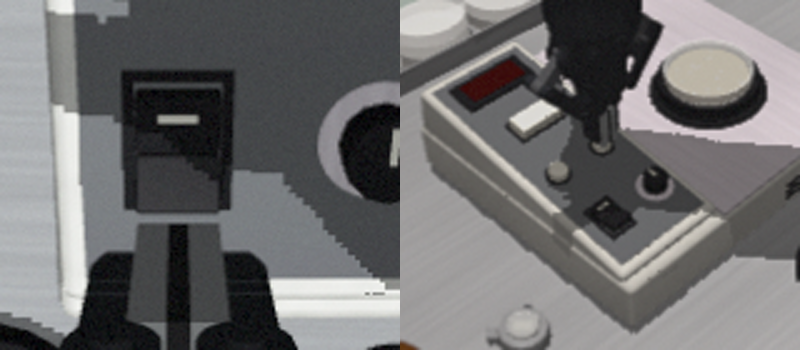

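The near half of the paddle now stands up and catches the light, and the far half with the dash at (178,118) is down, so the switch is on. Next I'll go to the dish.

play_rows:
  plan: [0, 0, 0, 0.02, 0.05, 0, 0, 0, 0, 0, 0.04, 0.1, 0, 0, 0, 0, 0, 0.05, 0.15, 0, 0, 0, 0, 0, 0.063, 0.193, 0, 0, 0, 0, 0, 0.063, 0.193, 0.01, 0, 0, 0, 0, 0.063, 0.193, 0.04, 0, 0, 0, 0, 0.063, 0.193, 0.058, 0, 0, 0, 0, 0.063, 0.193, 0.064, 0, 0, 0, 0, 0.063, 0.193, 0.067, 0, 0, 0, 0, 0.063, 0.193, 0.067, 0]

```text
clock: 6.72
position: [0.5565, 0.0121, 0.1138]
ee_rot: [1.0, 0.017, 0.001, 0.001]
ft_force: [0.1, 0.3, 0.1]
grip_width: -0.005
grasp_force: 0.0
```

play_rows:
  plan: [0, 0, 0, 0, 0, 0.003, 0, 0, 0, 0, 0, 0, 0.005, 0, 0, 0, 0, 0, 0, 0.0065, 0, 0, 0, 0, 0, 0, 0.008, 0, 0, 0, 0, 0, 0, 0.008, 0]

```text
clock: 7.35
position: [0.5564, 0.0118, 0.1055]
ee_rot: [1.0, 0.017, 0.001, 0.001]
ft_force: [-1.3, -1.4, 4.9]
grip_width: 0.002
grasp_force: 2.5
```

play_rows:
  plan: [0, 0, 0, 0, 0, 0.001, 0, 0, 0, 0, 0, 0.0015, 0, 0, 0, 0, 0, 0, 0.0015, 0]

```text
invalid input
```

play_rows:
  plan: [0, 0, 0, 0, 0, 0.001, 0, 0, 0, 0, 0, 0, 0.0015, 0, 0, 0, 0, 0, 0, 0.0015, 0]

```text
clock: 7.72
position: [0.5564, 0.0118, 0.1042]
ee_rot: [1.0, 0.017, 0.001, 0.001]
ft_force: [-1.2, -1.0, 6.3]
grip_width: 0.001
grasp_force: 3.3
```

play_rows:
  plan: [0, 0, 0, 0, 0, -0.004, 0, 0, 0, 0, 0, 0, -0.01, 0, 0, 0, 0, 0, 0, -0.035, 0, 0, 0, 0, 0, 0, -0.075, 0, 0, 0, 0, 0, 0, -0.075, 0]

```text
clock: 8.35
position: [0.5576, 0.0123, 0.1817]
ee_rot: [1.0, 0.017, 0.003, 0.001]
ft_force: [0.2, -0.5, 0.9]
grip_width: -0.001
grasp_force: 0.0
```

```bash
python3 - <<'E'
from h import *
from workcell import status,viewer
s=viewer.camera("side")[:,:,::-1]; t=viewer.camera("top")[:,:,::-1]
a=cv2.resize(s[180:320,150:350],None,fx=2,fy=2,interpolation=2);b=cv2.resize(t[140:280,165:365],None,fx=2,fy=2,interpolation=2)
cv2.imwrite("pics/w4.png",np.hstack([a,b]))
p=[0.57315,0.07017,0.03387];o=status.get_obs()
print(o["position"],o["ft_force"],rel(o,W(p,[.038,.111,.125])[0]))
E
```

```text
[0.55597588 0.01188256 0.17866515] [ 1.15167946  0.06496444 -1.46596262] [ 0.05711674 -0.16874372  0.05346339]
```

View pics/w4.png

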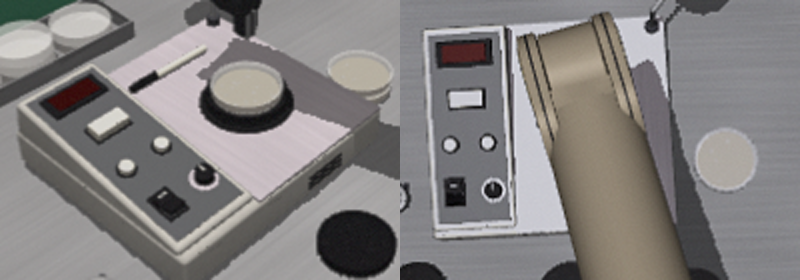

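The dish is still centred on its platform at (247,88). Next is the reset key.

play_rows:
  plan: [0, 0, 0, 0.015, -0.05, 0, 0, 0, 0, 0, 0.035, -0.1, 0, 0, 0, 0, 0, 0.057, -0.15, 0, 0, 0, 0, 0, 0.057, -0.169, 0, 0, 0, 0, 0, 0.057, -0.169, 0.01, 0, 0, 0, 0, 0.057, -0.169, 0.035, 0, 0, 0, 0, 0.057, -0.169, 0.048, 0, 0, 0, 0, 0.057, -0.169, 0.053, 0, 0, 0, 0, 0.057, -0.169, 0.053, 0]

```text
clock: 9.57
position: [0.6075, 0.1821, 0.1257]
ee_rot: [1.0, 0.017, 0.0, 0.001]
ft_force: [-0.2, -0.1, 0.5]
grip_width: 0.001
grasp_force: 0.0
```

play_rows:
  plan: [0, 0, 0, 0, 0, 0.003, 0, 0, 0, 0, 0, 0, 0.0045, 0, 0, 0, 0, 0, 0, 0.006, 0, 0, 0, 0, 0, 0, 0.0075, 0, 0, 0, 0, 0, 0, 0.0075, 0]

```text
clock: 10.2
position: [0.608, 0.1827, 0.1186]
ee_rot: [1.0, 0.017, 0.001, 0.0]
ft_force: [2.2, -0.0, 4.4]
grip_width: -0.0
grasp_force: 2.1
```

play_rows:
  plan: [0, 0, 0, 0, 0, 0.001, 0, 0, 0, 0, 0, 0, 0.002, 0, 0, 0, 0, 0, 0, 0.002, 0]

```text
clock: 10.58
position: [0.6082, 0.1828, 0.1168]
ee_rot: [1.0, 0.017, 0.001, 0.0]
ft_force: [1.6, -0.6, 6.2]
grip_width: -0.0
grasp_force: 2.9
```

play_rows:
  plan: [0, 0, 0, 0, 0, -0.004, 0, 0, 0, 0, 0, 0, -0.01, 0, 0, 0, 0, 0, 0, -0.04, 0, 0, 0, 0, 0, 0, -0.09, 0, 0, 0, 0, 0, 0, -0.15, 0, 0, 0, 0, -0.05, 0, -0.18, 0, 0, 0, 0, -0.1, 0, -0.18, 0, 0, 0, 0, -0.1, 0, -0.18, 0, 0, 0, 0, -0.1, 0, -0.18, 0]

```text
clock: 11.7
position: [0.5074, 0.179, 0.2959]
ee_rot: [1.0, 0.017, 0.0, 0.001]
ft_force: [0.2, -0.5, 0.7]
grip_width: -0.004
grasp_force: 0.0
```

```bash
python3 - <<'E'
from h import *
from workcell import status,viewer
s=viewer.camera("side")[:,:,::-1]; w=viewer.camera("wrist")[:,:,::-1]
a=cv2.resize(s[180:320,140:340],(400,280),interpolation=2);b=cv2.resize(w,(400,300))[:280]
cv2.imwrite("pics/w5.png",np.hstack([a,b]))
E
```

```text
(no output)
```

View pics/w5.png

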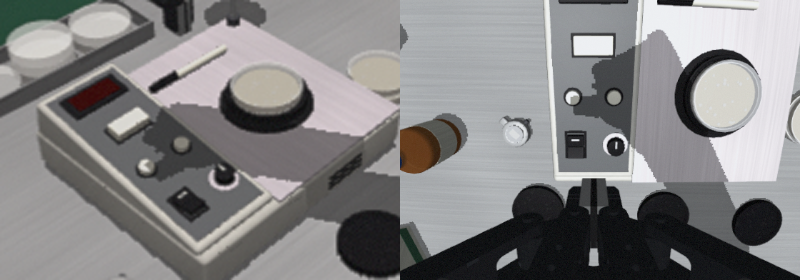

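Everything is in place: the rocker is on, the dish is on its platform, and the arm is clear of the counter. I'm handing in.

```bash
python3 -c "
from workcell import manip
print(manip.hand_in())"
```

```text
the job is handed in; nothing more can be done
None
```

The job is handed in: I switched the rocker on, tapped the dish down about 4.7 mm and pressed the reset key about 5 mm, in that order, with no force reading above 7 N, and finished clear of the counter at about 12 s; the display showed no readable count, so I judged the count and the reset by force and travel alone.

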